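# Seal a violin scroll in the conditioning box

### The arm

A 6-joint arm with a two-finger parallel gripper is mounted at the origin on the work surface. World frame = base frame: x ahead of the robot, y to its left, z up, the work surface at z = 0. Lengths are in mm, angles in rad, forces in N, time in s.
With the tool pointing down it reaches from about 400 to 925 mm from the base axis. Payload 12.5 kg.
Tool frame: the origin (TCP) lies on the mounting face of the last link; the fingertips stand 190 mm ahead of it and the grasp point (between the pads) lies 171 mm ahead of it; z points along the fingers, y is the line along which they close (so a half turn about z gives the same grasp; the last joint's range is limited). The gripper opens to 95 mm and grips with 3 to 60 N. Pads are 20 mm wide; open, the fingers measure 119 mm over their backs; the gripper's body (75 mm by 180 mm) begins 59 mm behind the grasp point.
Start: joints at [-0.106, 0.491, 1.559, -0, 1.092, -0.106], TCP at [625, 0.023, 404.761] pointing down, gripper open.
Joint ranges: [-3.1, 3.1], [-0.84, 2.19], [0.05, 2.79], [-1.13, 4.28], [0.06, 2.93], [-2.69, 2.69]. Speed limits (rad/s): [2.22, 2.22, 2.79, 3.14, 3.14, 3.14].

### API

Orientations are given as [roll, pitch, yaw] about the fixed x, y, z axes, in that order (R = Rz(yaw) Ry(pitch) Rx(roll)).
In Python, from cell import env gives the robot as it stands.
- The arm moves only by the tool carry_out, never from a script. Its argument "series" is a list of rows, each a list of 5 numbers: the shift along the tool's x, y, z in m, then the turn about the tool's z in degrees, then the opening, from 0 (shut) to 1 (fully open). A call has 1 to 20 rows; each row is the pose to reach, as a shift and turn from the pose commanded when the call began, along the tool's axes at that moment; what a row does not reach only later rows make up. A row lasts 1/8 s, in which the tool goes at most 62.5 mm and 10.7 degrees, less where a joint would pass 70% of its speed; a pose out of reach is approached as far as the arm can. A call with a gripper value outside its range is refused whole. The fingers move at their own pace and stop on an object; the grip force is fixed at half the most. Time passes only in rows, so rows that repeat a pose let the fingers close. It gives the time, the measured TCP pose, the force, the opening and the grip force at its end, in the units of the state.
- env.state(): the state, without advancing time (a new reading comes with each control period).
- env.read_camera(name): name is "scene" or "side" or "wrist"; returns (picture, depth): 384x512x3 uint8, red, green, blue; 384x512 float32, mm along the optical axis (not along the pixel's ray), 0 where there is no reading.
- env.get_calibration(name): a dict with "intrinsics" (3x3 intrinsics, pixels), "cam_to_world" (4x4, takes a point from camera to world coordinates); the wrist camera has in their place "T_tool_cam" (4x4, takes a point from camera to tool coordinates, whose origin is the TCP and whose axes are the flange's). Camera axes: x right, y up, looking along -z (the intrinsics and any distortion apply to the point x, -y, -z); pixel columns grow to the right and rows downward; lengths in mm; the calibration is good to about 2 mm. A picture is of the moment at which its call begins: read the wrist's pose just before it. get_calibration takes no time and is no camera call.
- env.job_done(): hands the job in; it is judged then, once.
The state is a dict: "t": time; "joints": joint angles; "qvel": joint speeds; "tau": joint torques, N m; "eef_pos": TCP position; "tcp_rot": TCP orientation; "ft_force": force on the tool from outside, world axes, zero at the start; "moment": the same for the moment, N m; "opening": opening from 0.0 (shut) to 1.0 (fully open); "grip_force": force on a finger pad.
Only numpy, scipy, OpenCV 4.12 (cv2) and the standard library are available. Lean on these libraries where they do the work, as an engineer would, in place of code of your own. Each camera call takes 0.05 s, during which the arm holds its last target. There are 200 camera calls.

### The job

Put the carved violin scroll gently into the sloping-fronted wood-conditioning box and let go of it. Then swing the box's door shut and turn its T-handle clockwise a full quarter turn, to its stop, so that the latch draws the door tight onto its gasket. Leave the other things on the bench alone.

Things in the scene. Friction and masses are not known exactly. Their poses are not given: they have to be found in the camera images.
- scroll: Carved pale maple violin scroll head, 110 g, lying on the bench along its x: a plain pegbox bar 75 mm long (x -45 to +30), 24 wide (y), 28 high, with the round volute at its +x end (42 across in x-z, centred at x 40, z 21; its eyes 40 wide in y). Origin on the underside, under the pegbox; z up.
- scroll_grip (a point): Point in the middle of the pegbox, 18 mm above its underside and 2 mm toward the volute from the body's origin: a good place to pinch across the 24 mm width (y).
- box: Fixed plywood conditioning box, 280 mm wide (y), 260 deep (x); origin at bench level, x to its back, y left, z up. Front wall at x -130, 105 high; from there the face slopes up and back, 32 deg from level, to 243 high at x 90. Opening 190 x 190 in the middle of the face (centre x -20, z 174) with flange and 11 mm black gasket. Level inner floor at z 50, x -120 to 120, y -130 to 130.
- box_floor (a point): Point on the inner floor at x = -25, y = 0, z = 50 mm of the box, under the middle of the opening. Its axes are the box's.
- door (a joint): Grey door over the opening, hinged on its left (box +y) edge about an axis up the slope; swings up and left. rad: 0 = tight on squashed gasket, about 0.03 = resting on gasket, 1.57 = square to the face, max 1.95. 0.4 kg; hinge friction 0.28 Nm: stays put above about 1.2 rad, sinks shut by its weight below about 1. Pressing alone does not keep it tight: it springs back to over 0.018.
- door_hinge (a point): On the hinge axis, midway along it, level with the door's underside (8 mm out of the flange). Axes turn with the door: x up the slope, z out of the door's outer face, y from free edge to hinge. The door fills x -115 to 115, y -250 to 0, z 0 to 16 mm.
- door_free_edge (a point): Middle of the door's free edge, on its outer face: at (0, -250, 16) mm in the axes of door_hinge.
- tee (a joint): Dark steel T-handle of the compression latch, turning about an axis square to the door. rad: 0 = released, bar up and down the slope; grows clockwise seen from outside; 1.571 = stop, bar across the slope, latched. Turn it only with the door resting on its gasket: from about 0.4 to 1.3 rad a pawl runs under a ramp and draws the door in (up to 0.3 Nm), and then it stays.
- tee_grip (a point): Centre of the T-handle's bar, on its turning axis, at (0, -180, 50) mm in the axes of door_hinge, 34 mm above the door's outer face. The bar is 100 long (x of this point, turns with the handle), 16 wide (y), 16 thick (z, out of the door) on a round stem 18 in diameter.
- spool: Bystander: small wooden spool clamp standing upright, 38 mm diameter, 76 high; origin under its foot. Leave alone.
- jar: Bystander: amber glass jar with steel cap, 56 mm diameter, 75 high; origin under its foot. Leave alone.
- sander: Bystander: cork sanding block 90 x 50 x 35 mm; origin under it. Leave alone.

How it is judged:
By the outcome, as a careful person would: the job done as asked, in the order asked, and still so for the second after the job is handed in, with the robot touching nothing.
It also fails if it takes over 67 s, if anything falls off the work surface, if the arm or the gripper's body presses on something with over 40 N, if the wrist force passes 120 N, or if a joint passes its speed limit or range.

## Working session

There is one attempt and no reset: what is moved stays moved. The work goes in short steps, Python scripts to look and compute and a tool call to move; the robot and the scene stay as the last step left them, time stands still between calls to the robot, and variables do not carry over. Pictures are saved under pics/ and viewed, at most 10 in all, crops included, and the job is handed in when it is done.

Besides the shell and the picture viewer there is one more tool, called after "Request:" as name(argument=value, ...) on one line, values as JSON. carry_out: Moves the arm, as the interface text tells. Its arguments: {"type":"object","properties":{"series":{"type":"array","items":{"type":"array","items":{"type":"number"}}}},"required":["series"]}

```bash
ls; mkdir -p pics
python3 - <<'E'
from cell import env
import cv2,numpy as np
for n in("scene","side"):
    p,d=env.read_camera(n); np.savez(f"pics/{n}0.npz",p=p,d=d)
    cv2.imwrite(f"pics/{n}0.png",p[:,:,::-1]); c=env.get_calibration(n);print(n,{k:np.round(v,3).tolist() if not isinstance(v,(dict,str)) else v for k,v in c.items()}, (d==0).mean())
print(env.state())
print(env.get_calibration("wrist"))
a=cv2.imread("pics/scene0.png");b=cv2.imread("pics/side0.png")
E
```

```text
pics
scene {'intrinsics': [[367.358, 0.0, 252.354], [0.0, 367.358, 192.058], [0.0, 0.0, 1.0]], 'cam_to_world': [[0.147, -0.851, 0.505, 1052.492], [0.989, 0.126, -0.075, -116.608], [0.0, 0.51, 0.86, 989.077], [0.0, 0.0, 0.0, 1.0]]} 0.0038859049479166665
side {'intrinsics': [[429.121, 0.0, 256.577], [0.0, 429.121, 192.27], [0.0, 0.0, 1.0]], 'cam_to_world': [[0.999, -0.036, 0.025, 578.919], [0.043, 0.703, -0.709, -817.21], [0.008, 0.71, 0.704, 899.798], [0.0, 0.0, 0.0, 1.0]]} 0.003987630208333333
{'t': 0.1, 'joints': array([-1.05604309e-01,  4.91507611e-01,  1.55941337e+00, -3.04415974e-06,
        1.09171440e+00, -1.05607193e-01]), 'qvel': array([-1.72429780e-04, -2.35679334e-03, -1.45151314e-03, -1.23777971e-03,
        1.60781366e-03,  5.30279448e-05]), 'tau': array([ 2.47082615e-03, -6.13621187e+01, -2.58604574e+01,  6.93451893e-02,
        4.70101309e-02, -2.07912552e-05]), 'eef_pos': array([6.24966196e+02, 2.33912157e-02, 4.04206348e+02]), 'tcp_rot': array([-3.14055545e+00, -1.07230120e-04,  1.57080056e+00]), 'ft_force': array([-0.77329242,  0.47869638,  0.10613069]), 'moment': array([0.002092  , 0.03827185, 0.02277235]), 'grip_force': 0.0, 'opening': 1.004883612337366}
{'intrinsics': array([[285.48430475,   0.        , 253.47721027],
       [  0.        , 285.48430475, 190.26153026],
       [  0.        ,   0.        ,   1.        ]]), 'T_tool_cam': array([[-1.20209157e-03,  9.61750226e-01,  2.73925278e-01,
         7.76524015e+01],
       [ 9.99998950e-01,  1.37794016e-03, -4.49553103e-04,
         1.94453701e-01],
       [-8.09810441e-04,  2.73924450e-01, -9.61750872e-01,
         2.09928976e+01],
       [ 0.00000000e+00,  0.00000000e+00,  0.00000000e+00,
         1.00000000e+00]])}
```

View pics/scene0.png

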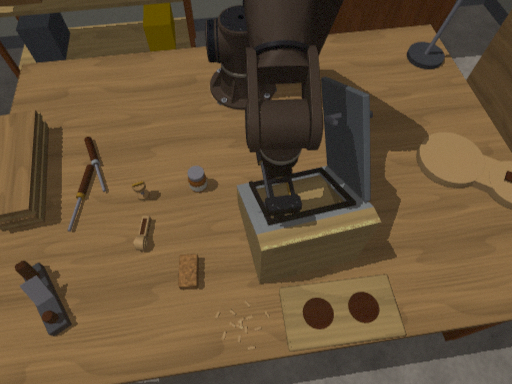

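View pics/side0.png

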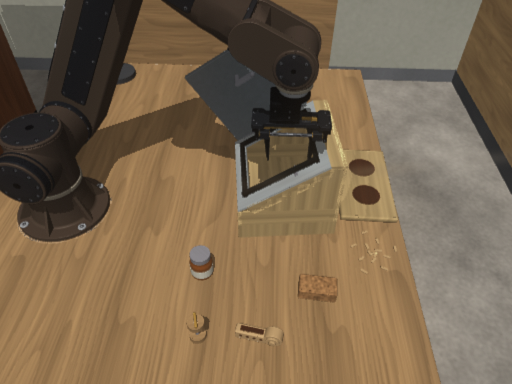

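The scene view shows the box with its open door at (345,140), the opening at (300,195) and the high back wall facing the camera. The scroll is at (142,233) with its volute toward (138,243), the spool at (140,190), the jar at (197,178) and the sander at (188,270). The side view shows the scroll at (258,333) with its volute at (274,336). Its dark door panel is at (240,90).

```bash
cat > h.py <<'E'
import numpy as np,cv2
from scipy.spatial.transform import Rotation as R
def cloud(d,K,T):
    v,u=np.mgrid[:d.shape[0],:d.shape[1]]
    P=np.stack([(u-K[0,2])/K[0,0]*d,-(v-K[1,2])/K[1,1]*d,-d],-1)
    return P@T[:3,:3].T+T[:3,3]
def ray(uv,K,T,z):
    r=T[:3,:3]@np.array([(uv[0]-K[0,2])/K[0,0],-(uv[1]-K[1,2])/K[1,1],-1]); return T[:3,3]+r*(z-T[2,3])/r[2]
def toolT(s):
    T=np.eye(4);T[:3,:3]=R.from_euler('xyz',s['tcp_rot']).as_matrix();T[:3,3]=s['eef_pos'];return T
def plane(P,n=3):
    for _ in range(n):
        c=np.median(P,0);c=P.mean(0);w,_,V=np.linalg.svd(P-c,full_matrices=False);e=(P-c)@V[2];P=P[abs(e)<max(2*e.std(),.5)]
    return c,V[2],e.std()
E
python3 - <<'E'
from h import *
from cell import env
for n in("scene","side"):
    f=np.load(f"pics/{n}0.npz");c=env.get_calibration(n);P=cloud(f['d'],c['intrinsics'],c['cam_to_world'])
    print(n,"bench z",np.median(P[250:300,210:250,2]) if n=="scene" else np.median(P[240:300,100:170,2]))
    boxes={"scene":dict(scroll=(130,212,155,256),jar=(183,160,212,196),spool=(128,178,152,204),sander=(172,248,205,294)),
      "side":dict(scroll=(228,318,290,350),jar=(184,242,218,284),spool=(182,308,212,345),sander=(290,268,345,306))}[n]
    for k,(a,b,e,g) in boxes.items():
        Q=P[b:g,a:e].reshape(-1,3);Q=Q[(Q[:,2]>8)&(Q[:,2]<100)]
        rc=cv2.minAreaRect(Q[:,:2].astype(np.float32));print(k,len(Q),np.round(Q.min(0)),np.round(Q.max(0)),np.round(rc[0]),np.round(rc[1]),round(rc[2],1))
        if k=="scroll":
            q=Q[Q[:,2]>20]; m=q[:,:2].mean(0);w,V=np.linalg.eigh(np.cov((q[:,:2]-m).T));print("dir",V[:,1])
            hi=Q[Q[:,2]>34];print("volute",hi.mean(0),hi.max(0))
    H=P[...,2]
    # box side: face plane with slope normal (-sin32..)
    Nx=cv2.GaussianBlur(P.astype(np.float32),(0,0),1); du=np.gradient(Nx,axis=1);dv=np.gradient(Nx,axis=0);N=np.cross(du,dv);N/=np.linalg.norm(N,axis=-1,keepdims=True);N*=np.sign(N[...,2:])
    reg=(P[...,0]>480)&(P[...,0]<900)&(abs(P[...,1])<300)&(H>80)&(H<280)
    m=reg&(abs(N[...,2]-.848)<.05); Q=P[m];print("face",m.sum(),np.median(N[m],0)); c0,nn,s=plane(Q);print(c0,nn,s)
    np.save(f"pics/{n}_face.npy",Q)
    m=reg&(abs(N[...,2])<.15)
    az=np.degrees(np.arctan2(N[m][:,1],N[m][:,0]))%180;h,b=np.histogram(az,60);i=np.argsort(h)[-6:];print("vert az",[(b[j],h[j]) for j in i])
E
```

```text
scene bench z -1.0406654097126307
scroll 388 [ 519. -390.    8.] [ 625. -344.   44.] [ 572. -363.] [ 40. 105.] 79.1
dir [-0.98634031  0.16472036]
volute [ 604.83202754 -369.11128152   37.99063643] [ 621.01701957 -353.59222981   44.40644445]
jar 403 [ 396. -223.    8.] [ 452. -167.   79.] [ 427. -195.] [52. 52.] 41.7
spool 228 [ 417. -385.    8.] [ 455. -348.   77.] [ 436. -366.] [36. 37.] 74.6
sander 677 [ 659. -269.    8.] [ 753. -212.   38.] [ 707. -241.] [51. 91.] 84.6
face 1052 [-0.51375586 -0.06076169  0.8471489 ]
[652.71813556  37.2797161  204.55354636] [ 0.52439017  0.0595725  -0.84939159] 1.752945537345627
vert az [(np.float32(0.0027313232), np.int64(122)), (np.float32(98.98048), np.int64(148)), (np.float32(92.98182), np.int64(521)), (np.float32(95.98115), np.int64(621)), (np.float32(6.0013824), np.int64(839)), (np.float32(3.0020568), np.int64(886))]
side bench z -0.6181240121504743
scroll 727 [ 519. -395.    8.] [ 624. -349.   44.] [ 571. -366.] [ 37. 106.] 73.8
dir [-0.97554801  0.21978646]
volute [ 603.06595046 -374.95016079   38.61241414] [ 619.21247718 -360.2803734    44.2762876 ]
jar 649 [ 395. -230.    8.] [ 450. -175.   79.] [ 423. -203.] [52. 53.] 71.2
spool 439 [ 418. -390.    8.] [ 455. -352.   79.] [ 436. -372.] [37. 37.] 50.7
sander 894 [ 659. -274.    8.] [ 750. -216.   40.] [ 706. -245.] [53. 90.] 84.7
face 985 [-0.4777304  -0.03078837  0.8489489 ]
[627.81334413  -6.24199324 187.12263582] [-0.5082223  -0.04949301  0.85980262] 5.04733111051251
vert az [(np.float32(86.98481), np.int64(273)), (np.float32(101.98177), np.int64(282)), (np.float32(89.9842), np.int64(471)), (np.float32(98.982376), np.int64(558)), (np.float32(95.98299), np.int64(629)), (np.float32(92.9836), np.int64(633))]
```

Run:
```python
from h import *
from cell import env
for n in("scene","side"):
    f=np.load(f"pics/{n}0.npz");c=env.get_calibration(n);P=cloud(f['d'],c['intrinsics'],c['cam_to_world'])
    H=P[...,2]
    Nx=cv2.GaussianBlur(P.astype(np.float32),(0,0),.8); N=np.cross(np.gradient(Nx,axis=1),np.gradient(Nx,axis=0));N/=np.linalg.norm(N,axis=-1,keepdims=True)
    N*=np.sign(np.sum(N*(c['cam_to_world'][:3,3]-P),-1,keepdims=True))
    reg=(P[...,0]>450)&(P[...,0]<900)&(P[...,1]>-200)&(P[...,1]<400)&(H>15)&(H<500)
    def fit(tag,m):
        m=cv2.erode(m.astype(np.uint8),np.ones((3,3)))>0
        k,l,st,ce=cv2.connectedComponentsWithStats(m.astype(np.uint8))
        for i in 1+np.argsort(-st[1:,4])[:3]:
            if st[i,4]<60: continue
            Q=P[l==i];c0,nn,s=plane(Q);nn=nn*np.sign(nn@np.median(N[l==i],0));print(n,tag,st[i],"c",np.round(c0,1),"n",np.round(nn,3),"az",round(np.degrees(np.arctan2(nn[1],nn[0])),1),"s",round(s,2),"rng",np.round(np.percentile(Q,[1,99],axis=0)).tolist())
    fit("back",reg&(N[...,0]>.95)&(abs(N[...,2])<.15))
    fit("right",reg&(N[...,1]<-.95)&(abs(N[...,2])<.15))
    fit("face",reg&(abs(N[...,2]-.85)<.06)&(N[...,0]<-.4)&(H>90))
    fit("door",reg&(P[...,1]>80)&(H>150)&(abs(N[...,1])>.6))
```

```text
scene back [ 262  226  112   55 2116] c [749.4  79.1 136.1] n [0.995 0.103 0.002] az 5.9 s 0.41 rng [[736.0, -47.0, 29.0], [763.0, 208.0, 229.0]]
scene right [ 327  114   36   81 1519] c [553.4 187.7 270. ] n [ 0.117 -0.993 -0.024] az -83.3 s 0.49 rng [[463.0, 178.0, 162.0], [649.0, 200.0, 366.0]]
scene right [335  90  27  36 451] c [511.  179.6 393.3] n [ 0.118 -0.993 -0.023] az -83.2 s 0.5 rng [[456.0, 173.0, 333.0], [569.0, 187.0, 437.0]]
scene right [238 194  22  80 385] c [671.6 -63.9 123.5] n [ 0.103 -0.995 -0.001] az -84.1 s 0.16 rng [[534.0, -78.0, 51.0], [752.0, -56.0, 217.0]]
scene face [241 187  25  46 316] c [623.3 -53.1 179.8] n [-0.531 -0.039  0.847] az -175.8 s 0.7 rng [[524.0, -68.0, 117.0], [715.0, -38.0, 238.0]]
scene door [ 327   88   39  113 2417] c [547.6 186.2 300.9] n [ 0.117 -0.993 -0.024] az -83.3 s 0.5 rng [[458.0, 174.0, 169.0], [657.0, 201.0, 436.0]]
side right [249 185  73  47 973] c [629.7 -71.   85.1] n [ 0.102 -0.995  0.   ] az -84.1 s 0.99 rng [[542.0, -81.0, 22.0], [709.0, -62.0, 178.0]]
side right [312 191  23  39 264] c [728.7 -60.8  85.6] n [ 0.107 -0.994 -0.004] az -83.9 s 1.11 rng [[691.0, -66.0, 20.0], [754.0, -56.0, 162.0]]
side right [312 169  26  20 167] c [714.8 -62.3 205.1] n [ 0.11  -0.994 -0.011] az -83.7 s 0.9 rng [[686.0, -67.0, 177.0], [743.0, -58.0, 232.0]]
side door [ 222   55   45   77 1646] c [496.6 178.3 267.6] n [ 0.116 -0.993 -0.023] az -83.3 s 1.51 rng [[454.0, 169.0, 160.0], [566.0, 188.0, 384.0]]
```

Request:
carry_out(series=[[0,0,-0.04,0,1],[-0.03,0,-0.07,-8,1],[-0.07,-0.01,-0.07,-18,1],[-0.12,-0.02,-0.05,-28,1],[-0.17,-0.03,-0.02,-38,1],[-0.22,-0.04,0.01,-48,1],[-0.27,-0.05,0.04,-58,1],[-0.32,-0.053,0.06,-68,1],[-0.35,-0.053,0.075,-76,1],[-0.367,-0.053,0.085,-79,1],[-0.367,-0.053,0.085,-79,1],[-0.367,-0.053,0.085,-79,1]])

```text
t: 1.6
eef_pos: [572.1, -366.3, 320.0]
tcp_rot: [3.141, -0.0, 2.949]
ft_force: [-0.3, 0.3, -0.4]
opening: 1.002
grip_force: 0.0
```

Run:
```python
from h import *
from cell import env
s=env.state();p,d=env.read_camera("wrist");c=env.get_calibration("wrist")
np.savez("pics/w1.npz",p=p,d=d);cv2.imwrite("pics/w1.png",p[:,:,::-1])
T=toolT(s)@c['T_tool_cam'];P=cloud(d,c['intrinsics'],T)
print(s['t'],s['eef_pos'],s['tcp_rot'],"bench",np.median(P[...,2]))
m=(np.hypot(P[...,0]-572,P[...,1]+367)<75)&(P[...,2]>12)&(P[...,2]<60);Q=P[m];print(len(Q),Q.min(0),Q.max(0))
rc=cv2.minAreaRect(Q[:,:2].astype(np.float32));print(rc)
```

```text
1.6 [ 572.11342898 -366.32392614  319.98781364] [ 3.14137623e+00 -2.26444310e-05  2.94862986e+00] bench -0.25201828957219163
2841 [ 516.86306876 -391.78472042   12.51432098] [ 622.74777367 -345.59950818   42.76726086]
((569.669677734375, -365.1431579589844), (40.121463775634766, 104.71078491210938), 78.53617095947266)
```

View pics/w1.png

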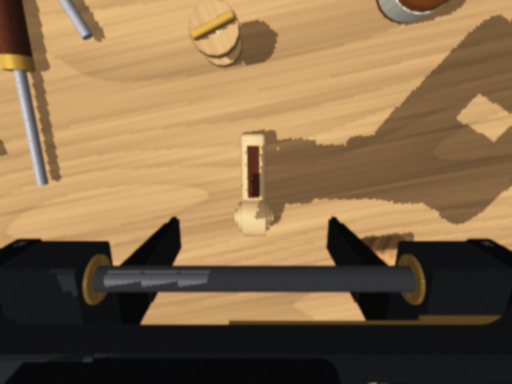

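The wrist view shows the scroll running straight down the picture, with the pegbox at (254,165) and the volute at (254,218). It sits centred between the open fingers. The heights match: bench near 0, volute top at 43 mm.

Request:
carry_out(series=[[0.0086,0.001,0.04,0,1],[0.0086,0.001,0.08,0,1],[0.0086,0.001,0.11,0,1],[0.0086,0.001,0.125,0,1],[0.0086,0.001,0.125,0,0.6],[0.0086,0.001,0.125,0,0],[0.0086,0.001,0.125,0,0],[0.0086,0.001,0.125,0,0],[0.0086,0.001,0.125,0,0],[0.0086,0.001,0.125,0,0]])

```text
t: 2.9
eef_pos: [563.8, -364.4, 194.8]
tcp_rot: [-3.142, 0.0, 2.95]
ft_force: [-0.6, 0.7, 0.6]
opening: 0.426
grip_force: 0.0
```

Request:
carry_out(series=[[0,0,0,0,0],[0,0,0,0,0],[0,0,0,0,0],[0,0,0,0,0],[0,0,0,0,0]])

```text
t: 3.52
eef_pos: [563.8, -364.4, 194.7]
tcp_rot: [3.142, -0.0, 2.95]
ft_force: [0.5, -0.6, -1.6]
opening: 0.251
grip_force: 30.0
```

Request:
carry_out(series=[[0,0,-0.03,0,0],[0,0.01,-0.08,0,0],[0,0.03,-0.125,0,0],[0,0.055,-0.17,-2,0],[-0.005,0.085,-0.21,-5,0],[-0.01,0.12,-0.245,-8,0],[-0.015,0.165,-0.27,-11,0],[-0.02,0.215,-0.285,-14,0],[-0.025,0.265,-0.285,-16,0],[-0.029,0.315,-0.285,-17,0],[-0.029,0.365,-0.285,-17,0],[-0.029,0.41,-0.285,-17,0],[-0.029,0.44,-0.285,-17,0],[-0.029,0.455,-0.285,-17,0],[-0.029,0.455,-0.285,-17,0],[-0.029,0.455,-0.285,-17,0]])

```text
t: 5.52
eef_pos: [679.0, 75.7, 479.7]
tcp_rot: [-3.141, -0.0, -3.038]
ft_force: [-0.2, 0.3, 0.0]
opening: 0.25
grip_force: 30.0
```

Run:
```python
from h import *
from cell import env
s=env.state();p,d=env.read_camera("wrist");c=env.get_calibration("wrist")
np.savez("pics/w2.npz",p=p,d=d,T=toolT(s)@c['T_tool_cam']);cv2.imwrite("pics/w2.png",p[:,:,::-1])
print(s['t'],s['eef_pos'],s['tcp_rot'],s['opening'],s['grip_force'])
```

```text
5.525 [678.98522866  75.6550663  479.71967489] [-3.14134294e+00 -1.11478841e-04 -3.03779060e+00] 0.24950488902329615 29.987907707691193
```

View pics/w2.png

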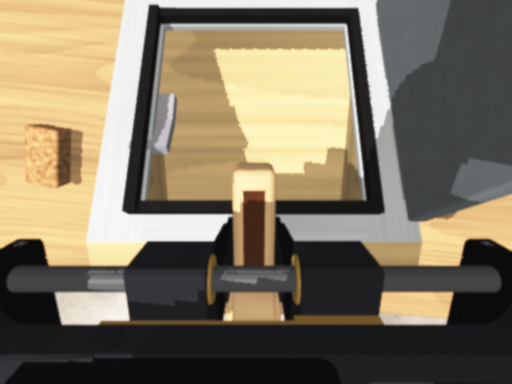

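The wrist view shows the opening ringed by black gasket: top edge at row 12, bottom edge at row 207, left edge at cols 152 to 135, right at cols 355 to 370. A grey latch keeper stands at the inner left edge near (165,122), and the scroll is held at (254,230).

Run:
```python
from h import *
from cell import env
f=np.load("pics/w2.npz");c=env.get_calibration("wrist");P=cloud(f['d'],c['intrinsics'],f['T']);g=f['p'].astype(int).sum(-1)
yaw=.103;O=np.array([619.7,70.2,0]);B=(P-O)@R.from_euler('z',yaw).as_matrix()
for v in range(20,205,18):
    cols=np.arange(80,430);dark=g[v,cols]<110
    e=cols[np.flatnonzero(np.diff(dark.astype(int)))];
    e=[k for k in e if k<420]
    # ray on plane z = face+11 gasket top
    out=[]
    for k in e:
        r=f['T'][:3,:3]@np.array([(k+.5-c['intrinsics'][0,2])/c['intrinsics'][0,0],-(v-c['intrinsics'][1,2])/c['intrinsics'][1,1],-1]);r=r@R.from_euler('z',yaw).as_matrix();o=(f['T'][:3,3]-O)@R.from_euler('z',yaw).as_matrix()
        n=np.array([-np.sin(np.radians(32)),0,np.cos(np.radians(32))]);q=np.array([-20,0,174])+8*n
        X=o+r*((q-o)@n)/(r@n);out.append((int(k),*np.round(X).astype(int).tolist()))
    print(v,out)
print("keeper",[np.round(B[v,u]).tolist() for v,u in((98,172),(110,168),(122,168),(140,165),(148,160),(122,174),(122,158))])
print("flange left/right",[np.round(B[v,u]).tolist() for v,u in((60,130),(120,120),(180,110),(60,378),(120,385),(180,395))])
for v in(60,120,180):
    b=B[v]; z=105+(b[:,0]+130)*np.tan(np.radians(32)); i=np.flatnonzero(abs(b[:,2]-z-5)<15); i=i[i<430];print(v,"face span",b[i[0]].round(),b[i[-1]].round())
```

```text
20 [(148, -105, -108, 130), (357, -105, 106, 131)]
38 [(146, -86, -107, 142), (157, -86, -96, 142), (349, -85, 96, 143), (359, -85, 106, 143)]
56 [(143, -67, -108, 154), (155, -67, -96, 154), (351, -67, 95, 154), (362, -67, 106, 154)]
74 [(141, -50, -108, 165), (153, -50, -96, 165), (353, -49, 95, 165), (364, -49, 106, 165)]
92 [(139, -33, -108, 176), (151, -33, -96, 176), (355, -33, 95, 176), (366, -33, 106, 176)]
110 [(136, -16, -108, 186), (149, -16, -96, 186), (357, -16, 95, 186), (369, -16, 106, 186)]
128 [(134, -1, -108, 195), (147, -1, -96, 195), (359, -1, 95, 195), (371, -1, 106, 195)]
146 [(131, 14, -109, 205), (145, 14, -96, 205), (361, 14, 95, 205), (374, 14, 107, 205)]
164 [(129, 29, -108, 214), (143, 29, -96, 214), (363, 29, 95, 214), (376, 29, 106, 214)]
182 [(127, 43, -108, 223), (140, 43, -97, 223), (365, 43, 95, 223), (379, 43, 107, 223)]
200 [(124, 56, -109, 231), (139, 56, -96, 231), (366, 56, 94, 231), (381, 56, 107, 231)]
keeper [[-28.0, -82.0, 159.0], [-16.0, -85.0, 166.0], [-5.0, -83.0, 176.0], [10.0, -82.0, 192.0], [17.0, -86.0, 197.0], [-5.0, -80.0, 164.0], [-5.0, -93.0, 176.0]]
flange left/right [[-65.0, -125.0, 147.0], [-7.0, -127.0, 181.0], [43.0, -127.0, 214.0], [-65.0, 125.0, 147.0], [-7.0, 123.0, 183.0], [43.0, 124.0, 215.0]]
60 face span [ -65. -139.  147.] [-62. 125. 165.]
120 face span [  -7. -140.  182.] [ -8. 124. 200.]
180 face span [  43. -140.  214.] [ 39. 125. 229.]
```

The keeper at y -95 to -80, x -30 to 17 leaves only 175 mm, too narrow for the 180 mm body. I'll set the scroll down and regrasp it nearer the pegbox's plain end, so the body can enter in front of the keeper.

Request:
carry_out(series=[[0.02,-0.04,0,0,0],[0.045,-0.09,0,0,0],[0.07,-0.14,0,0,0],[0.095,-0.19,0.02,0,0],[0.115,-0.23,0.06,0,0],[0.126,-0.25,0.11,0,0],[0.126,-0.254,0.16,0,0],[0.126,-0.254,0.21,0,0],[0.126,-0.254,0.25,0,0],[0.126,-0.254,0.272,0,0],[0.126,-0.254,0.28,0,0],[0.126,-0.254,0.284,0,0],[0.126,-0.254,0.284,0,0],[0.126,-0.254,0.284,0,0.5],[0.126,-0.254,0.284,0,0.5],[0.126,-0.254,0.284,0,0.5],[0.126,-0.254,0.284,0,0.5]])

```text
t: 7.7
eef_pos: [580.3, -189.0, 195.9]
tcp_rot: [-3.141, 0.0, -3.037]
ft_force: [0.0, 0.2, -0.0]
opening: 0.495
grip_force: 0.0
```

Run:
```python
from h import *
from cell import env
print(env.state()['opening'],env.state()['eef_pos'])
f=np.load("pics/w2.npz");c=env.get_calibration("wrist");P=cloud(f['d'],c['intrinsics'],f['T'])
yaw=.103;O=np.array([619.7,70.2,0]);B=(P-O)@R.from_euler('z',yaw).as_matrix()
b=B[40:200,140:200].reshape(-1,3);a=np.radians(32)
s=(b[:,0]+20)*np.cos(a)+(b[:,2]-174)*np.sin(a);h=-(b[:,0]+20)*np.sin(a)+(b[:,2]-174)*np.cos(a)
m=(b[:,1]>-93)&(b[:,1]<-70)&(h<2)&(h>-60)
q=b[m];print(len(q),q.min(0),q.max(0),np.percentile(s[m],[0,5,50,95,100]),np.percentile(h[m],[0,5,50,95,100]))
for lo in range(-40,30,8):
    k=m&(b[:,0]>=lo)&(b[:,0]<lo+8)
    if k.sum(): print(lo,k.sum(),b[k][:,1].max().round(),b[k][:,2].min().round(),b[k][:,2].max().round())
```

```text
0.4945387638309949 [ 580.32106962 -189.01180592  195.88607741]
985 [-31.81756632 -92.991766   149.83320911] [ 22.27260242 -79.50864901 199.18751141] [-19.92023956 -15.8275794   15.23597427  44.84348507  46.50561996] [-18.64301298 -13.26796279  -7.08879198   0.98347178   1.98894334]
-32 122 -80.0 150.0 162.0
-24 143 -80.0 151.0 168.0
-16 131 -80.0 158.0 173.0
-8 154 -80.0 160.0 183.0
0 176 -80.0 165.0 191.0
8 158 -80.0 176.0 199.0
16 101 -80.0 185.0 199.0
```

Request:
carry_out(series=[[0.014,0,-0.003,0,0.5],[0.027,0,-0.003,0,0.5],[0.027,0,-0.003,0,0],[0.027,0,-0.003,0,0],[0.027,0,-0.003,0,0],[0.027,0,-0.003,0,0],[0.027,0,-0.003,0,0],[0.027,0,-0.003,0,0],[0.027,0,-0.003,0,0]])

```text
t: 8.82
eef_pos: [553.5, -191.8, 198.8]
tcp_rot: [-3.142, 0.0, -3.037]
ft_force: [0.3, -1.1, 0.3]
opening: 0.253
grip_force: 30.0
```

Request:
carry_out(series=[[0,0,-0.03,0,0],[0,0,-0.075,0,0],[0,0,-0.12,0,0],[0,0.01,-0.165,0,0],[0,0.03,-0.21,0,0],[-0.005,0.06,-0.235,0,0],[-0.01,0.1,-0.245,0,0],[-0.015,0.145,-0.245,0,0],[-0.02,0.19,-0.245,0,0],[-0.02,0.23,-0.245,0,0],[-0.02,0.25,-0.245,0,0],[-0.02,0.253,-0.235,0,0],[-0.02,0.253,-0.215,0,0],[-0.02,0.253,-0.195,0,0],[-0.02,0.253,-0.18,0,0],[-0.02,0.253,-0.18,0,0]])

```text
t: 10.82
eef_pos: [547.0, 61.2, 377.5]
tcp_rot: [3.141, -0.002, -3.038]
ft_force: [-0.3, 0.6, -0.5]
opening: 0.247
grip_force: 30.0
```

Run:
```python
from h import *
from cell import env
s=env.state();print(s['eef_pos'],s['tcp_rot'])
p,d=env.read_camera("scene");q,_=env.read_camera("side")
im=np.hstack([cv2.resize(p[120:300,200:400],None,fx=2,fy=2),cv2.resize(q[60:240,180:380],None,fx=2,fy=2)])
cv2.imwrite("pics/v3.png",im[:,:,::-1])
```

```text
[546.95808591  61.15426788 377.54085231] [ 3.14142874e+00 -2.20010310e-03 -3.03769887e+00]
```

View pics/v3.png

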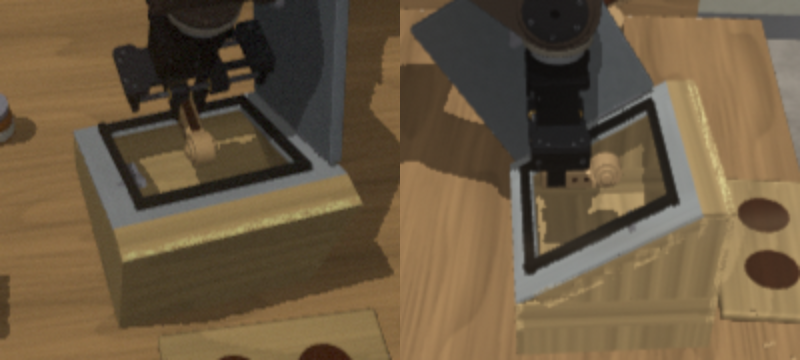

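Both views show the scroll level in the fingers, over the opening at (200,140) left and (605,165) right. The body is ahead of the keeper, so I'll go down slowly.

Request:
carry_out(series=[[0,0.001,0.02,0,0],[0,0.001,0.04,0,0],[0,0.001,0.06,0,0],[0,0.001,0.075,0,0],[0,0.001,0.09,0,0],[0,0.001,0.1,0,0],[0,0.001,0.11,0,0],[0,0.001,0.115,0,0],[0,0.001,0.118,0,0]])

```text
t: 12.05
eef_pos: [546.8, 62.8, 260.6]
tcp_rot: [-3.142, 0.0, -3.037]
ft_force: [-0.9, -0.4, -1.7]
opening: 0.251
grip_force: 30.0
```

Request:
carry_out(series=[[0,0,0.004,0,0],[0,0,0.007,0,0],[0,0,0.009,0,0],[0,0,0.011,0,0],[0,0,0.012,0,0],[0,0,0.012,0,0]])

```text
t: 12.8
eef_pos: [546.8, 62.8, 248.8]
tcp_rot: [-3.142, 0.0, -3.037]
ft_force: [0.4, 0.1, -0.7]
opening: 0.251
grip_force: 30.0
```

Request:
carry_out(series=[[0,0,0.001,0,0],[0,0,0.0015,0,0],[0,0,0.0015,0,0.3],[0,0,0.0015,0,0.4],[0,0,0.0015,0,0.5],[0,0,0.0015,0,0.5],[0,0,0,0,0.5],[0,0,-0.01,0,0.5],[0,0,-0.03,0,0.5],[0,0,-0.06,0,0.5],[0,0,-0.1,0,0.5],[0,0,-0.145,0,0.5],[0,0,-0.19,0,0.5],[0,0,-0.22,0,0.5],[0,0,-0.22,0,0.5]])

```text
t: 14.68
eef_pos: [546.3, 62.9, 471.5]
tcp_rot: [-3.141, 0.005, -3.037]
ft_force: [-0.3, -0.9, -1.0]
opening: 0.498
grip_force: 0.0
```

Run:
```python
from h import *
from cell import env
s=env.state();print(s['eef_pos'],s['tcp_rot'],s['ft_force'])
p,d=env.read_camera("wrist");q,_=env.read_camera("scene");c=env.get_calibration("wrist")
im=np.hstack([cv2.resize(p,(400,300)),cv2.resize(q[80:290,190:410],(400,382))[:300]])
cv2.imwrite("pics/v4.png",im[:,:,::-1])
# IK-free reach check: record joints
print(s['joints'])
```

```text
[546.33528454  62.87270814 471.50070676] [-3.14104358  0.00477669 -3.03683169] [-0.29607364 -0.93014443 -0.9698275 ]
[-5.53989888e-03  3.19410567e-01  1.65361400e+00 -2.17073365e-05
  1.16375998e+00 -1.68108734e+00]
```

View pics/v4.png

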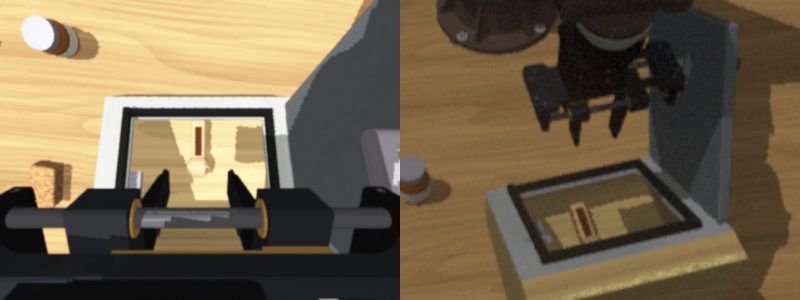

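The wrist view shows the scroll standing on the box floor at (198,145), released and upright. The scene view agrees at (580,220). Next I'll go up and over the door to its outside.

Request:
carry_out(series=[[0,0,-0.04,0,0],[0,0,-0.085,0,0],[0,0,-0.13,0,0],[0.01,0,-0.17,0,0],[0.03,0.02,-0.195,0,0],[0.045,0.055,-0.2,0,0],[0.06,0.1,-0.2,0,0],[0.066,0.145,-0.2,0,0],[0.066,0.175,-0.2,0,0],[0.066,0.185,-0.19,0,0],[0.066,0.185,-0.15,0,0],[0.066,0.185,-0.11,0,0],[0.066,0.185,-0.085,0,0],[0.066,0.185,-0.085,0,0]])

```text
t: 16.52
eef_pos: [462.1, 239.4, 551.4]
tcp_rot: [-3.14, -0.004, -3.038]
ft_force: [-0.3, -0.2, 0.4]
opening: 0.008
grip_force: 0.0
```

Run:
```python
from h import *
from cell import env
s=env.state();print(s['eef_pos'],s['tcp_rot'],s['ft_force'],s['opening'])
p,_=env.read_camera("side");q,_=env.read_camera("scene")
im=np.hstack([cv2.resize(p[0:240,130:380],(400,384)),cv2.resize(q[20:260,180:430],(400,384))])
cv2.imwrite("pics/v5.png",im[:,:,::-1])
```

```text
[462.14218616 239.36105681 551.44270997] [-3.14025523 -0.00441453 -3.03757408] [-0.31691285 -0.2282478   0.43523931] 0.008030956973563614
```

View pics/v5.png

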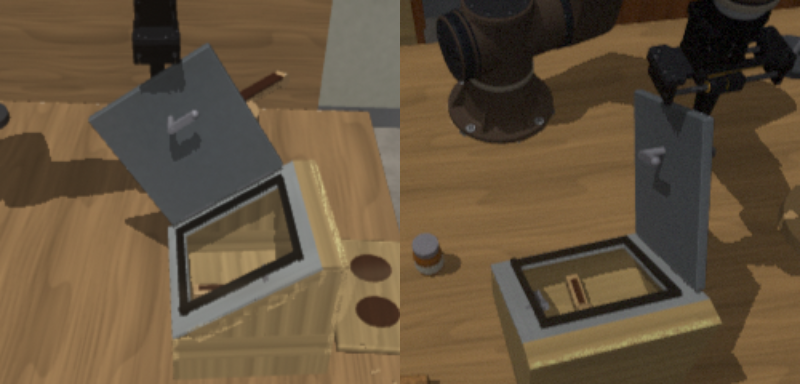

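The side view shows the gripper behind the door's top edge at (155,60). The scene view shows the closed fingers outside the door at (705,105), and the scroll lying inside at (577,288). I'll push the door over.

Request:
carry_out(series=[[0,-0.015,0,0,0],[0,-0.03,0,0,0],[0,-0.045,0,0,0],[0,-0.06,0,0,0],[0,-0.075,0.002,0,0],[0,-0.09,0.004,0,0],[0,-0.105,0.007,0,0],[0,-0.12,0.01,0,0],[0,-0.135,0.014,0,0],[0,-0.15,0.018,0,0],[0,-0.165,0.022,0,0],[0,-0.175,0.026,0,0],[0,-0.175,0.026,0,0]])

```text
t: 18.25
eef_pos: [480.2, 65.3, 527.4]
tcp_rot: [-3.142, -0.001, -3.038]
ft_force: [-0.1, -0.1, 0.4]
opening: 0.004
grip_force: 0.0
```

```bash
cat > door.py <<'E'
from h import *
from cell import env
def run():
    s=env.state();print(s['t'],s['eef_pos'].round(1),s['tcp_rot'].round(3),s['ft_force'].round(1))
    O=np.array([619.7,70.2,0])
    for n in("scene","side"):
        p,d=env.read_camera(n);cc=env.get_calibration(n);P=cloud(d,cc['intrinsics'],cc['cam_to_world']);B=(P-O)@R.from_euler('z',.103).as_matrix()
        a=np.radians(32);S=(B[...,0]+24.2)*np.cos(a)+(B[...,2]-180.8)*np.sin(a);Hn=-(B[...,0]+24.2)*np.sin(a)+(B[...,2]-180.8)*np.cos(a)
        hsv=cv2.cvtColor(p,cv2.COLOR_RGB2HSV)
        m=(abs(S)<112)&(np.hypot(B[...,1]-127,Hn)<255)&(B[...,1]<126)&(Hn>2)&(hsv[...,1]<70)&(hsv[...,2]<150)&(np.hypot(B[...,1]-127,Hn)>30)
        th=np.arctan2(Hn[m],127-B[...,1][m]);print(n,m.sum(),np.percentile(th,[10,30,50,70,90]).round(3))
        cv2.imwrite(f"pics/d_{n}_{s['t']:.1f}.png",p[:,:,::-1])
E
python3 -c "import door;door.run()"
```

```text
18.25 [480.2  65.3 527.4] [-3.142e+00 -1.000e-03 -3.038e+00] [-0.1 -0.1  0.4]
scene 837 [0.677 0.876 0.915 0.992 1.121]
side 3087 [0.71  0.808 0.817 0.822 0.874]
```

Request:
carry_out(series=[[0,0,-0.01,0,0],[0,0,-0.02,0,0],[0,0,-0.02,0,0],[0,0,-0.02,0,0],[0,0,-0.02,0,0],[0,0,-0.02,0,0]])

```text
t: 19.1
eef_pos: [480.1, 65.9, 547.6]
tcp_rot: [3.142, -0.0, -3.037]
ft_force: [-0.2, -0.9, -1.2]
opening: 0.006
grip_force: 0.0
```

```bash
python3 -c "import door;door.run()"
```

```text
19.1 [480.1  65.9 547.6] [ 3.142 -0.    -3.037] [-0.2 -0.9 -1.2]
scene 3863 [0.089 0.107 0.141 0.216 0.357]
side 3625 [0.08  0.094 0.108 0.135 0.297]
```

Request:
carry_out(series=[[-0.03,-0.013,0,0,0],[-0.07,-0.03,0.01,0,0],[-0.11,-0.045,0.03,0,0],[-0.13,-0.055,0.038,0,0],[-0.139,-0.06,0.038,0,0],[-0.139,-0.06,0.038,0,0],[-0.139,-0.06,0.038,0,0]])

```text
t: 20.08
eef_pos: [623.9, 21.1, 510.5]
tcp_rot: [-3.141, 0.001, -3.037]
ft_force: [-0.4, -0.1, -0.6]
opening: 0.003
grip_force: 0.0
```

Run:
```python
from h import *
from cell import env
s=env.state();p,d=env.read_camera("wrist");c=env.get_calibration("wrist");T=toolT(s)@c['T_tool_cam']
np.savez("pics/w6.npz",p=p,d=d,T=T);cv2.imwrite("pics/w6.png",p[:,:,::-1])
print(s['t'],s['eef_pos'],s['tcp_rot'])
P=cloud(d,c['intrinsics'],T);B=(P-[619.7,70.2,0])@R.from_euler('z',.103).as_matrix()
a=np.radians(32);S=(B[...,0]+24.2)*np.cos(a)+(B[...,2]-180.8)*np.sin(a);H=-(B[...,0]+24.2)*np.sin(a)+(B[...,2]-180.8)*np.cos(a)
m=(abs(S)<110)&(abs(B[...,1])<120)&(H>8)&(H<32);q=np.stack([S,B[...,1],H],-1)
m[235:]=0
A=np.c_[S[m],B[...,1][m],np.ones(m.sum())];print("door h=a s+b y+c",np.linalg.lstsq(A,H[m],rcond=None)[0],m.sum())
t=(abs(S)<80)&(abs(B[...,1]+52)<60)&(H>40)&(H<75);t[235:]=0
k=q[t];print("tee",len(k),k.min(0),k.max(0),np.median(k,0));top=k[k[:,2]>np.median(k[:,2])-3]
print(cv2.minAreaRect(top[:,:2].astype(np.float32)),np.median(B[t],0))
```

```text
20.075 [623.87328006  21.05715857 510.54873476] [-3.14149631e+00  9.58657539e-04 -3.03669050e+00]
door h=a s+b y+c [ 3.69284599e-03 -1.63437883e-02  1.97987633e+01] 37307
tee 1856 [-51.02646479 -62.54801133  41.27797671] [ 48.72432194 -44.90354857  64.67556744] [  4.5748267  -53.83885994  61.73433386]
((-1.4532012939453125, -53.744110107421875), (15.897769927978516, 99.29517364501953), 88.25598907470703) [-52.79303694 -53.83885994 235.4755873 ]
```

View pics/w6.png

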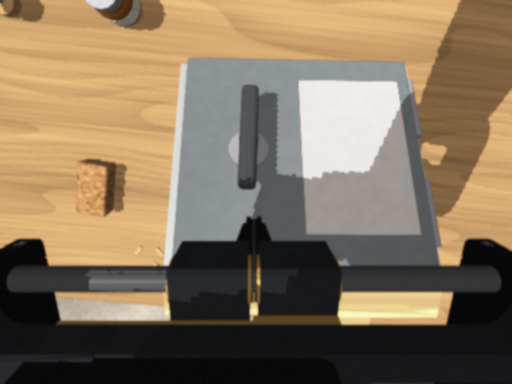

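The wrist view shows the door shut, with the T-handle bar from (250,88) to (246,185) running up and down the slope. The fit gives its centre at box (-54,-54,226), as expected. I'll bring the closed fingers down to the right of its lower end.

Request:
carry_out(series=[[0.03,-0.015,0,0,0],[0.065,-0.03,0.01,0,0],[0.085,-0.039,0.04,0,0],[0.085,-0.039,0.08,0,0],[0.085,-0.039,0.11,0,0],[0.085,-0.039,0.13,0,0],[0.085,-0.039,0.137,0,0],[0.085,-0.039,0.137,0,0],[0.085,-0.039,0.137,0,0]])

```text
t: 21.25
eef_pos: [544.2, -26.8, 373.7]
tcp_rot: [-3.141, 0.002, -3.037]
ft_force: [0.2, 0.2, -0.1]
opening: 0.003
grip_force: 0.0
```

Request:
carry_out(series=[[0,0.008,0,0,0],[0.001,0.015,0.0005,0,0],[0.003,0.022,0.0015,0,0],[0.004,0.028,0.0025,0,0],[0.0054,0.034,0.0034,0,0],[0.0053,0.04,0.0036,0,0],[0.0048,0.046,0.0036,0,0],[0.004,0.051,0.0035,0,0],[0.0025,0.056,0.003,0,0],[-0.001,0.061,0.001,0,0],[-0.001,0.061,0.001,0,0]])

```text
t: 22.62
eef_pos: [538.6, 34.2, 371.6]
tcp_rot: [3.141, -0.001, -3.037]
ft_force: [-1.4, -0.8, 1.4]
opening: 0.003
grip_force: 0.8
```

```bash
cat > tee.py <<'E'
from h import *
from cell import env
def run():
    s=env.state();print(s['t'],s['eef_pos'].round(1),s['ft_force'].round(1),s['moment'].round(2))
    ims=[]
    for n in("scene","side"):
        p,d=env.read_camera(n);cc=env.get_calibration(n);P=cloud(d,cc['intrinsics'],cc['cam_to_world']);B=(P-[619.7,70.2,0])@R.from_euler('z',.103).as_matrix()
        a=np.radians(32);S=(B[...,0]+24.2)*np.cos(a)+(B[...,2]-180.8)*np.sin(a);H=-(B[...,0]+24.2)*np.sin(a)+(B[...,2]-180.8)*np.cos(a)
        t=(np.hypot(S+1,B[...,1]+53)<56)&(H>44)&(H<66);q=np.c_[S[t],B[...,1][t]]
        if len(q)>20: print(n,len(q),cv2.minAreaRect(q.astype(np.float32)))
        ims.append(p[130:270,220:420] if n=="scene" else p[100:240,180:380])
    cv2.imwrite("pics/t%.1f.png"%s['t'],np.hstack([cv2.resize(i,(400,280)) for i in ims])[:,:,::-1])
E
python3 -c "import tee;tee.run()"; ls pics
```

```text
22.625 [538.6  34.2 371.6] [-1.4 -0.8  1.4] [ 0.03  0.19 -0.01]
scene 292 ((0.49687957763671875, -56.3685188293457), (48.62923812866211, 91.4520034790039), 35.6516227722168)
side 80 ((-8.035816192626953, -61.89596939086914), (32.41584396362305, 99.9915771484375), 39.290889739990234)
d_scene_18.2.png
d_scene_19.1.png
d_side_18.2.png
d_side_19.1.png
scene0.npz
scene0.png
scene_face.npy
side0.npz
side0.png
side_face.npy
t22.6.png
v3.png
v4.png
v5.png
w1.npz
w1.png
w2.npz
w2.png
w6.npz
w6.png
```

Request:
carry_out(series=[[-0.003,0.004,-0.0015,0,0],[-0.006,0.007,-0.003,0,0],[-0.009,0.01,-0.0045,0,0],[-0.011,0.011,-0.006,0,0],[-0.013,0.012,-0.007,0,0],[-0.013,0.012,-0.007,0,0]])

```text
t: 23.48
eef_pos: [548.8, 46.5, 377.1]
tcp_rot: [-3.141, -0.009, -3.037]
ft_force: [-15.9, -11.9, -2.9]
opening: 0.011
grip_force: 8.2
```

```bash
python3 -c "import tee;tee.run()"
```

```text
23.475 [548.8  46.5 377.1] [-15.9 -11.9  -2.9] [-1.6   2.33 -0.05]
scene 295 ((0.8438076972961426, -54.99464416503906), (48.32107162475586, 94.88724517822266), 21.883134841918945)
side 137 ((-7.7065019607543945, -61.40769958496094), (33.58760452270508, 93.78546905517578), 23.949487686157227)
```

View pics/t23.5.png

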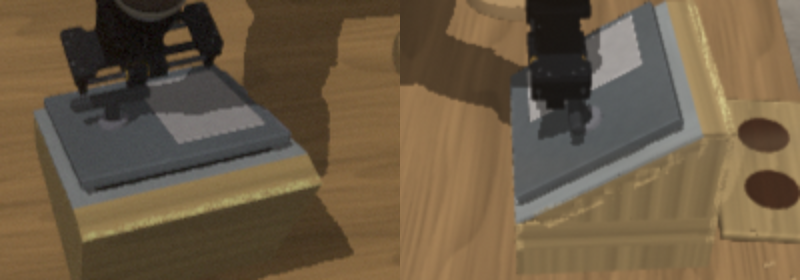

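The door is down and the bar's free end at (577,130) in the side view is nearly across the slope. The 20 N reading means it is close to the stop or on the ramp. I'll push a little further uphill.

Request:
carry_out(series=[[-0.002,0,-0.001,0,0],[-0.004,0,-0.002,0,0],[-0.005,0,-0.003,0,0],[-0.005,0,-0.003,0,0]])

```text
t: 24.08
eef_pos: [551.5, 46.7, 377.7]
tcp_rot: [-3.142, -0.021, -3.037]
ft_force: [-32.2, -16.1, -12.3]
opening: 0.005
grip_force: 16.5
```

Request:
carry_out(series=[[0.012,0,0,0,0],[0.03,0,0,0,0],[0.035,0,-0.03,0,0],[0.035,-0.01,-0.08,0,0],[0.0,-0.02,-0.12,0,0],[-0.04,-0.033,-0.135,0,0],[-0.07,-0.033,-0.135,0,0],[-0.07,-0.033,-0.135,0,0],[-0.07,-0.033,-0.135,0,0]])

```text
t: 25.2
eef_pos: [628.0, 22.4, 516.6]
tcp_rot: [3.141, -0.0, -3.037]
ft_force: [0.2, 1.0, -0.7]
opening: 0.007
grip_force: 0.0
```

```bash
cat > wt.py <<'E'
from h import *
from cell import env
s=env.state();p,d=env.read_camera("wrist");c=env.get_calibration("wrist");T=toolT(s)@c['T_tool_cam']
cv2.imwrite("pics/w_%.1f.png"%s['t'],p[:,:,::-1])
print(s['t'],s['eef_pos'])
P=cloud(d,c['intrinsics'],T);B=(P-[619.7,70.2,0])@R.from_euler('z',.103).as_matrix()
a=np.radians(32);S=(B[...,0]+24.2)*np.cos(a)+(B[...,2]-180.8)*np.sin(a);H=-(B[...,0]+24.2)*np.sin(a)+(B[...,2]-180.8)*np.cos(a)
q=np.stack([S,B[...,1],H],-1)
m=(abs(S)<110)&(abs(B[...,1])<120)&(H>4)&(H<30);m[235:]=0
A=np.c_[S[m],B[...,1][m],np.ones(m.sum())];print("door",np.linalg.lstsq(A,H[m],rcond=None)[0],m.sum())
t=(np.hypot(S+1,B[...,1]+53)<60)&(H>44)&(H<75);t[235:]=0
k=q[t];print(len(k),np.median(k,0));top=k[k[:,2]>np.median(k[:,2])-3]
print(cv2.minAreaRect(top[:,:2].astype(np.float32)))
w,V=np.linalg.eigh(np.cov(top[:,:2].T));print("axis deg from slope",np.degrees(np.arctan2(-V[1,1],V[0,1])))
E
python3 wt.py
```

```text
25.2 [628.02443595  22.4174759  516.55267066]
door [2.59378088e-03 4.68106297e-03 1.70727111e+01] 36471
2117 [  2.29256184 -55.00815855  57.56277484]
((-0.7972054481506348, -54.919395446777344), (16.40216064453125, 99.68287658691406), 1.0688008069992065)
axis deg from slope -90.81355649599398
```

```bash
sed -e 's/^s=env.*/f=np.load("pics\/w6.npz");s=env.state();p,d,T=f["p"],f["d"],f["T"];c=env.get_calibration("wrist")/' -e '/imwrite/d' wt.py > wt6.py; python3 wt6.py
```

```text
25.25 [627.81254231  22.38916999 516.83990495]
door [ 3.69248824e-03 -1.63412536e-02  1.97984963e+01] 37306
1854 [  4.64660848 -53.84104884  61.73509513]
((-1.4532012939453125, -53.744110107421875), (15.897769927978516, 99.29517364501953), 88.25598907470703)
axis deg from slope -178.45001171322184
```

Run:
```python
import cv2
a=cv2.imread("pics/w_25.2.png");cv2.imwrite("pics/w7.png",a)
```

```text
(no output)
```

View pics/w7.png

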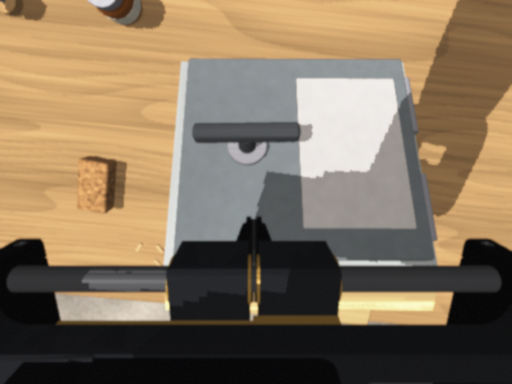

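The wrist view shows the T-handle bar lying across the slope, from (195,132) to (298,132), and the door drawn in. The door plane tilt went from -0.016 to about +0.005. The bar took 38 N (about 1.4 Nm against at most 0.3 Nm for the latch), so it is at its stop, and the arm is clear of everything.

```bash
python3 -c "
from cell import env
print(env.job_done())"
```

```text
the job is handed in; nothing more can be done
None
```

The scroll is in the box, the door is shut, and the T-handle measures 88–89° (1.53–1.56 rad) of the quarter turn. I take that as its stop because it held against about 1.4 Nm. I handed the job in at about 25 s; the result was not reported.

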